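# Strip the ratchet bar clamp for washing

### The arm

A 6-joint arm with a two-finger parallel gripper is mounted at the origin on a cart in front of the work surface, level with it; the furniture and walls round the work are solid. World frame = base frame: x ahead of the robot, y to its left, z up, the work surface at z = 0. Lengths are in m, angles in rad, forces in N, time in s.
With the tool pointing down it reaches from about 0.35 to 0.775 m from the base axis. Payload 5.5 kg.
Tool frame: the origin (TCP) lies on the centre line of the jaws, within the pads' length; the fingertips stand tip_reach ahead of it and the grasp point (between the pads) lies 3 mm ahead of it (tip_reach is the distance from the TCP to the fingertips, in m); z points along the fingers, y is the line along which they close (so a half turn about z gives the same grasp; the last joint's range is limited). The gripper opens to 85 mm and grips with 20 to 120 N. Pads are 22 mm wide; open, the fingers measure 114 mm over their backs; the gripper's body (76 mm by 85 mm) begins 54 mm behind the grasp point. The pads swing forward as they close: fully open they stand 13 mm farther back than shut.
Start: joints at [-1.445, 0.313, 0.046, 1.304, 0, 1.431], TCP at [0.151, -0.555, 0.253] pointing down, gripper open.
Joint ranges: [-2.76, 2.76], [-0.86, 1.69], [-1.03, 1.26], [-2.2, 2.34], [-1.47, 1.5], [-3.14, 3.14]. Speed limits (rad/s): [2.57, 2.57, 3.14, 3.14, 3.14, 3.14].

### API

Orientations are given as a unit quaternion [x, y, z, w].
In Python, from workcell import * gives the robot as it stands. The module is installed in compiled form; this text tells all that it offers.
- The arm moves only by the tool send_rows, never from a script. Its argument "moves" is a list of rows, each a list of 3 entries, a list of its own where there are three numbers: the turn, a rotation vector about the tool's x, y, z in degrees, then the shift along the tool's x, y, z in m, then the opening, from 0 (shut) to 1 (fully open). A call has 1 to 20 rows; each row shifts and turns the commanded pose from where the row before left it, along the tool's axes as they then stand; what a row does not reach is not made up. A row lasts 1/12 s, in which the tool goes at most 41.7 mm and 7.16 degrees, less where a joint would pass 70% of its speed; a pose out of reach is approached as far as the arm can. A call with a gripper value outside its range is refused whole. The fingers move at their own pace and stop on an object; the grip force is fixed at half the most. Time passes only in rows, so rows that do not move let the fingers close. It gives the time, the measured TCP pose, the force, the opening and the grip force at its end, in the units of the state.
- get_obs(): the state, without advancing time (a new reading comes with each control period).
- capture(name): name is "side" or "top" or "wrist"; returns a dict with "color" (480x640x3 uint8, red, green, blue), "intrinsics" (3x3 intrinsics, pixels), "k1" (the pictures are not rectified: a ray, as slopes to the right and down, at radius r is drawn at 1 + k1 r^2 times it, then the intrinsics apply), "T" (4x4, takes a point from camera to world coordinates). Camera axes: x right, y up, looking along -z (the intrinsics and any distortion apply to the point x, -y, -z); pixel columns grow to the right and rows downward; lengths in m; the calibration is good to about 2 mm. A picture is of the moment at which its call begins. There is no depth.
- hand_in(): hands the job in; it is judged then, once.
The state is a dict: "clock": time; "joints": joint angles; "joint_velocities": joint speeds; "joint_efforts": joint torques, N m; "tool_pos": TCP position; "tool_rot": TCP orientation; "wrist_force": force on the tool from outside, world axes, zero at the start; "wrist_torque": the same for the moment, N m; "gripper_width": finger opening in m; "finger_force": force on a finger pad.
Only numpy, scipy, OpenCV 4.12 (cv2) and the standard library are available. Lean on these libraries where they do the work, as an engineer would, in place of code of your own. Each camera call takes 0.05 s, during which the arm holds its last target. There are 200 camera calls.

### The job

The ratchet bar clamp is due for its wash. Throw its pawl (yellow ball knob) right back onto its rest so that it stays off the teeth by itself, then draw the toothed bar straight out of its guides by the black grip, without forcing it against the pawl, and lay it flat inside the steel wash tray. Leave the pawl thrown back and do not disturb the bottles.

Things in the scene. Friction and masses are not known exactly. Their poses are not given: they have to be found in the camera images.
- ratchet_clamp: Aluminium ratchet bar clamp fixed on the bench, base 175 x 84 x 10 mm. Origin on the bench under the bar's line; +x = closing direction (black grip towards brass-faced anvil), z up. Rear guide with pawl cheeks: x -62 to -20 mm, 34 wide, 68 high; front guide x 22 to 38, 44 wide, 54 high; anvil x 80 to 104, 50 high. A seated pawl stops the bar towards -x.
- pawl_knob (a point): Centre of the yellow ball knob (24 mm diameter) on the pawl's stem, 54 mm from the pivot, 0.70 rad above the clamp's +x when the pawl is down, 2.2 rad (leaning to -x) when it is on its rest. It can be pinched from above across the clamp's y and carried over on its arc; it turns between the fingers.
- toothed_bar: Loose steel-coloured toothed bar, 191 mm long, 15 mm wide, 18 mm high over its teeth, about 0.13 kg, with a brass nose at +x and an upright black grip at -x; z up, teeth on top. Origin on the underside, 94 mm behind the nose face; centre of mass about 8 mm from the origin towards the grip. It travels 100 to 125 mm towards the clamp's -x until its nose is behind the rear guide.
- bar_grip (a point): Grasp point in the black upright grip of the bar, 84 mm behind the bar's origin (-x) and 40 mm above its underside. The grip is 26 mm long (along the bar), 18 mm wide and rises to 54 mm above the underside; pinch it from above across the bar.
- bar_nose (a point): Centre of the bar's brass nose face, 94 mm ahead of the bar's origin, 8 mm above its underside.
- wash_tray: Loose shallow stainless tray with drain holes, 240 x 110 mm, 18 mm high, floor and walls 3 mm thick, 0.6 kg. Origin centre of its underside, long side along its x.
- wash_bottle: White wash bottle with yellow spout, 224 mm high, 69 x 97 mm; origin centre of its underside. Leave it alone.
- threadlock_bottle: Red bottle with blue cap, 96 mm high, 29 mm diameter; origin centre of its underside. Leave it alone.
- guide_exit (a point): Point on the clamp where the bar leaves the rear guide: x -62, y 0, z 26 mm in the clamp's frame. The bar runs along the clamp's x at y = 0 on guide floors at z = 26 mm, in windows 19 mm wide and 20 mm high, with light friction only when the pawl is off.
- pawl_pivot (a point): Pivot of the pawl, at x -34, y 0, z 60 mm in the clamp's frame; the hinge lies along the clamp's y.
- pawl: Steel throw-over pawl, 0.12 kg. Origin on its pivot, axes as the clamp's when its nose is at the bottom of a tooth gap (nose 47 mm ahead, 22 mm below the pivot); pitched up to 0.17 rad when it rests on a tooth. It lifts about the clamp's y by at most 1.5 rad, towards the clamp's -x, where its rest is. No spring: its weight drops it back below about 1.1 rad and keeps it on its rest above.

How it is judged:
By the outcome, as a careful person would: the job done as asked, in the order asked, and still so for the second after the job is handed in, with the robot touching nothing.
It also fails if it takes over 48 s, if anything falls off the work surface, if the arm or the gripper's body presses on something with over 40 N, if the wrist force passes 120 N, or if a joint passes its speed limit or range.

## Working session

There is one attempt and no reset: what is moved stays moved. The work goes in short steps, Python scripts to look and compute and a tool call to move; the robot and the scene stay as the last step left them, time stands still between calls to the robot, and variables do not carry over. Pictures are saved under pics/ and viewed, at most 10 in all, crops included, and the job is handed in when it is done.

Besides the shell and the picture viewer there is one more tool, called after ">>>" as name(argument=value, ...), one argument or row to a line, values as JSON. send_rows: Moves the arm, as the interface text tells. Its arguments: {"type":"object","properties":{"moves":{"type":"array","items":{"type":"array"}}},"required":["moves"]}

```bash
mkdir -p pics
cat > h.py <<'E'
from workcell import *
import numpy as np, cv2
from scipy.spatial.transform import Rotation as R
def snap(n,f):
    c=capture(n); cv2.imwrite('pics/'+f,c['color'][:,:,::-1]); np.savez('pics/'+f+'.npz',K=c['intrinsics'],k1=c['k1'],T=c['T']); return c
def load(f): return dict(np.load('pics/'+f+'.npz'))
def ray(c,u,v):
    K=c['K'];T=c['T']
    p=np.array([(u-K[0,2])/K[0,0],(v-K[1,2])/K[1,1]]);q=p.copy()
    for _ in range(30): q=p/(1+c['k1']*(q@q))
    return T[:3,3],T[:3,:3]@np.array([q[0],-q[1],-1])
def atz(c,u,v,z):
    o,d=ray(c,u,v); return o+d*(z-o[2])/d[2]
def proj(c,P):
    T=c['T'];p=T[:3,:3].T@(np.asarray(P)-T[:3,3]);q=np.array([p[0],-p[1]])/-p[2]
    q=q*(1+c['k1']*(q@q));K=c['K'];return np.array([K[0,0]*q[0]+K[0,2],K[1,1]*q[1]+K[1,2]])
E
python3 - <<'E'
from h import *
o=get_obs();print(o)
for n in('top','side','wrist'):
    c=snap(n,n+'0.png');print(n,c['intrinsics'],c['k1'],c['T'].round(3))
E
```

```text
{'clock': 0.0, 'joints': array([-1.44457965e+00,  3.13950402e-01,  4.49871762e-02,  1.30360577e+00,
       -1.20342538e-05,  1.43119621e+00]), 'joint_velocities': array([ 1.01194558e-03,  2.33336569e-05, -5.35637617e-04,  6.69848809e-04,
        2.74739369e-03, -3.35419725e-04]), 'joint_efforts': array([ 2.36804426e-04, -4.80624211e+01,  2.98534995e+01,  1.93161552e-02,
       -1.14664203e-04, -1.29134600e-05]), 'tool_pos': array([ 0.15097852, -0.55433635,  0.25244064]), 'tool_rot': array([ 9.91180282e-01,  1.32517403e-01, -8.59471716e-08, -8.86352744e-04]), 'wrist_force': array([0.28320437, 0.15256727, 0.38066793]), 'wrist_torque': array([ 0.01265588,  0.01061353, -0.01873612]), 'finger_force': 0.0, 'gripper_width': 0.08525117639309854}
top [[542.88379554   0.         329.06359048]
 [  0.         542.88379554 233.55165798]
 [  0.           0.           1.        ]] -0.08196031021889567 [[-0.008  0.996 -0.083  0.438]
 [-1.    -0.007  0.011 -0.167]
 [ 0.011  0.083  0.996  1.254]
 [ 0.     0.     0.     1.   ]]
side [[565.40689184   0.         317.38726924]
 [  0.         565.40689184 241.73471559]
 [  0.           0.           1.        ]] -0.12063529490801438 [[ 0.992  0.065 -0.109  0.364]
 [-0.125  0.357 -0.926 -1.676]
 [-0.021  0.932  0.362  0.671]
 [ 0.     0.     0.     1.   ]]
wrist [[337.06564546   0.         318.7821743 ]
 [  0.         337.06564546 239.85358469]
 [  0.           0.           1.        ]] -0.03271197616161013 [[ 0.262  0.915  0.307  0.231]
 [-0.965  0.249  0.082 -0.533]
 [-0.001 -0.318  0.948  0.372]
 [ 0.     0.     0.     1.   ]]
```

View pics/top0.png

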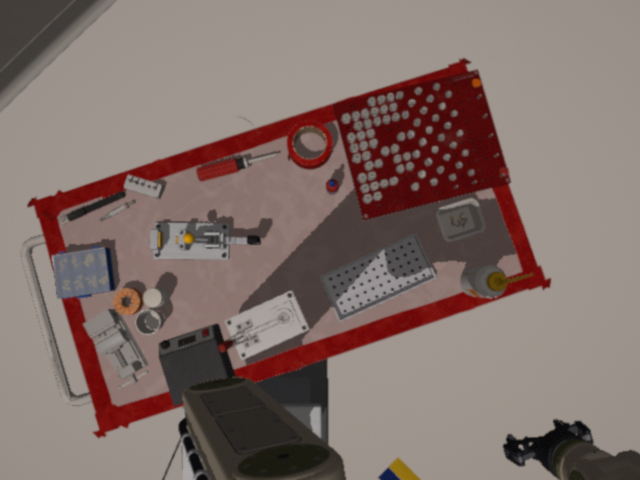

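View pics/side0.png

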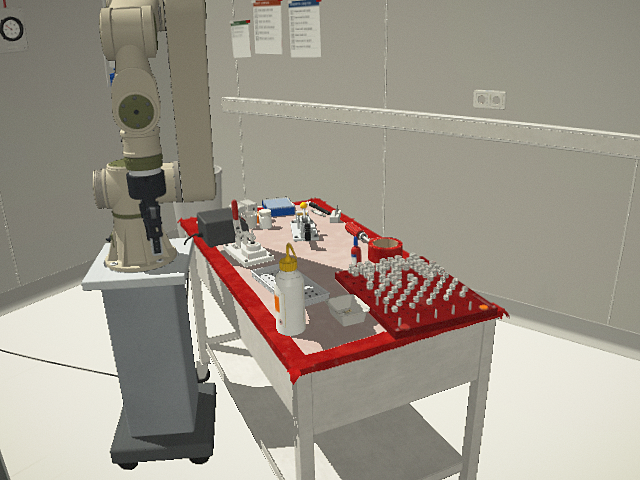

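The top view shows the clamp at about (190,240), with its anvil at the left (155,240), the yellow knob at (188,239) and the black grip at (253,240). The tray is at about (380,276), the red bottle at (333,186) and the wash bottle at (487,282). The side view confirms the layout.

Run:
```python
from h import *
im=cv2.imread('pics/top0.png')
a=cv2.resize(im[205:275,140:270],None,fx=6,fy=6,interpolation=cv2.INTER_CUBIC)
b=cv2.resize(im[225:325,310:443],None,fx=3,fy=3,interpolation=cv2.INTER_CUBIC)[:180*1]
cv2.imwrite('pics/c0.png',a)
c=load('top0.png')
for n,u,v,z in[('knob',188,239,.095),('grip',254,240,.08),('anvil',155,240,.05),('tray',380,276,.018),('t1',322,278,.018),('t2',421,235,.018),('t3',437,270,.018),('t4',341,318,.018),('bot',333,186,.09),('wash',487,282,.1)]: print(n,atz(c,u,v,z).round(3))
```

```text
knob [0.525 0.123 0.095]
grip [ 0.523 -0.017  0.08 ]
anvil [0.527 0.209 0.05 ]
tray [ 0.443 -0.296  0.018]
t1 [ 0.44  -0.164  0.018]
t2 [ 0.536 -0.392  0.018]
t3 [ 0.456 -0.427  0.018]
t4 [ 0.349 -0.206  0.018]
bot [ 0.638 -0.189  0.09 ]
wash [ 0.428 -0.517  0.1  ]
```

View pics/c0.png

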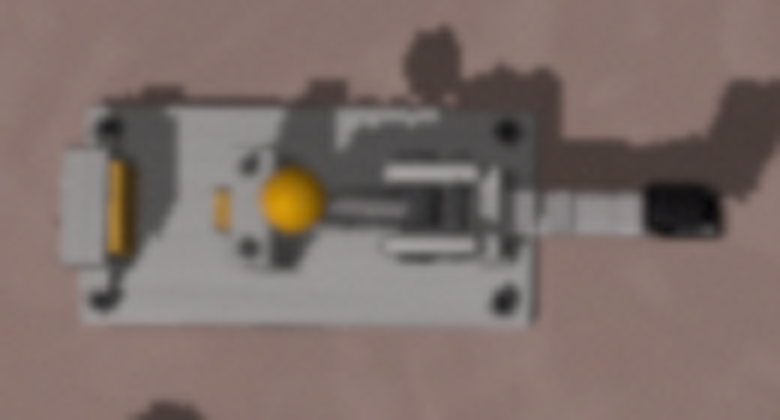

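>>> send_rows(
  moves=[
    [[0, 0, 0], [0.027, -0.0278, -0.001], 1],
    [[0, 0, 0], [0.027, -0.0278, -0.001], 1],
    [[0, 0, 0], [0.027, -0.0278, -0.001], 1],
    [[0, 0, 0], [0.027, -0.0278, -0.001], 1],
    [[0, 0, 0], [0.027, -0.0278, -0.001], 1],
    [[0, 0, 0], [0.027, -0.0278, -0.001], 1],
    [[0, 0, 0], [0.027, -0.0278, -0.001], 1],
    [[0, 0, 0], [0.027, -0.0278, -0.001], 1],
    [[0, 0, 0], [0.027, -0.0278, -0.001], 1],
    [[0, 0, 0], [0.027, -0.0278, -0.001], 1],
    [[0, 0, 0], [0.027, -0.0278, 0], 1],
    [[0, 0, 0], [0.027, -0.0278, 0], 1],
    [[0, 0, 0], [0.027, -0.0278, 0], 1],
    [[0, 0, 0], [0.027, -0.0278, 0], 1],
    [[0, 0, 0], [0.027, -0.0278, 0], 1],
    [[0, 0, 0], [0.027, -0.0278, 0], 1],
    [[0, 0, 0], [0.027, -0.0278, 0], 1],
    [[0, 0, 0], [0.027, -0.0278, 0], 1],
    [[0, 0, 0], [0.027, -0.0278, 0], 1],
    [[0, 0, 0], [0.027, -0.0278, 0], 1],
  ],
)

```text
clock: 1.82
tool_pos: [0.5264, 0.1255, 0.263]
tool_rot: [0.991, 0.133, -0.0, 0.0]
wrist_force: [1.5, -1.4, -0.1]
gripper_width: 0.0854
finger_force: 0.0
```

>>> send_rows(
  moves=[
    [[0, 0, -6.8], [0, 0, 0], 1],
    [[0, 0, -6.8], [0, 0, 0], 1],
    [[0, 0, -6.8], [0, 0, 0], 1],
    [[0, 0, -6.8], [0, 0, 0], 1],
    [[0, 0, -6.8], [0, 0, 0], 1],
    [[0, 0, -6.8], [0, 0, 0], 1],
    [[0, 0, -6.8], [0, 0, 0], 1],
    [[0, 0, -6.8], [0, 0, 0], 1],
    [[0, 0, -6.8], [0, 0, 0], 1],
    [[0, 0, -6.8], [0, 0, 0], 1],
    [[0, 0, -6.8], [0, 0, 0], 1],
    [[0, 0, 0], [0, 0, 0], 1],
  ],
)

```text
clock: 2.82
tool_pos: [0.5258, 0.1235, 0.263]
tool_rot: [0.706, 0.708, -0.0, -0.0]
wrist_force: [-0.8, -1.2, 0.2]
gripper_width: 0.0858
finger_force: 0.0
```

Run:
```python
from h import *
o=get_obs();print(o['clock'],o['tool_pos'],R.from_quat(o['tool_rot']).as_matrix().round(3),o['joints'].round(2))
snap('wrist','w1.png');snap('top','top1.png')
try: print('tip',tip_reach)
except Exception as e: print(e)
```

```text
2.8167 [0.52583047 0.12345769 0.26295145] [[-0.003  1.    -0.001]
 [ 1.     0.003 -0.   ]
 [-0.    -0.001 -1.   ]] [ 0.08  0.24 -0.02  1.3  -0.    1.65]
tip 0.022
```

View pics/w1.png

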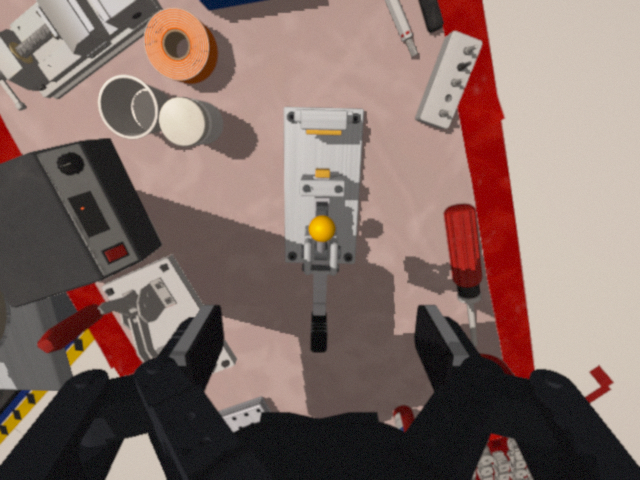

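The wrist view shows the knob at (322,229), the black grip top at (319,333), the clamp base corners at about (284,108)/(364,108), and the nose at (322,174). Everything lies on one line.

Run:
```python
from h import *
c=load('w1.png');t=load('top0.png')
for n,p,q,z in[('knob',(322,229),(188.5,238.7),.098),('grip',(319,333),(253.7,240),.08),('anvil',(324,120),None,.05),('guidefront',(322,188),None,.054)]:
    print(n,atz(c,*p,z).round(4), atz(t,*q,z).round(4) if q else '')
# knob sphere fit via colour
im=cv2.imread('pics/w1.png');h=cv2.cvtColor(im,cv2.COLOR_BGR2HSV)
m=cv2.inRange(h,(20,150,90),(35,255,255));n,l,s,ce=cv2.connectedComponentsWithStats(m)
for i in range(1,n):
    if s[i,4]>150:print(s[i],ce[i])
# predicted positions with origin guess
for oy in(.108,.112,.115,.118):
  print(oy,[proj(c,(.525,oy+a,b)).round(1).tolist() for a,b in((.007,.095),(.092,.05),(.030,.054),(-.062,.068))])
```

```text
knob [0.5293 0.1199 0.098 ] [0.5253 0.1212 0.098 ]
grip [0.527  0.0011 0.08  ] [ 0.523  -0.0165  0.08  ]
anvil [0.531  0.2115 0.05  ] 
guidefront [0.5295 0.1485 0.054 ] 
[309 216  26  26 531] [321.58003766 228.3747646 ]
[ 66 329  28  37 342] [ 79.29239766 346.73391813]
[  3 390  44  44 465] [ 22.7827957  410.13763441]
0.108 [[317.2, 233.3], [317.5, 132.9], [317.4, 198.6], [317.2, 289.1]]
0.112 [[317.2, 229.0], [317.5, 128.4], [317.4, 194.6], [317.2, 285.6]]
0.115 [[317.2, 225.8], [317.6, 125.1], [317.4, 191.5], [317.2, 283.0]]
0.118 [[317.2, 222.5], [317.6, 121.7], [317.4, 188.5], [317.2, 280.3]]
```

>>> send_rows(
  moves=[
    [[0, 0, 1.2], [-0.0025, 0.002, 0.03], 1],
    [[0, 0, 0], [0, 0, 0.03], 0.9],
    [[0, 0, 0], [0, 0, 0.03], 0.8],
    [[0, 0, 0], [0, 0, 0.02], 0.7],
    [[0, 0, 0], [0, 0, 0], 0.7],
    [[0, 0, 0], [0, 0, 0], 0.7],
  ],
)

```text
clock: 3.42
tool_pos: [0.5271, 0.1209, 0.1525]
tool_rot: [0.715, 0.699, -0.001, -0.001]
wrist_force: [0.1, 0.4, 0.3]
gripper_width: 0.0598
finger_force: 0.0
```

Run:
```python
from h import *
o=get_obs();print(o['clock'],o['tool_pos'],o['gripper_width'])
c=snap('wrist','w2.png');c=load('w2.png')
im=cv2.imread('pics/w2.png');h=cv2.cvtColor(im,cv2.COLOR_BGR2HSV)
m=cv2.inRange(h,(20,150,90),(35,255,255));n,l,s,ce=cv2.connectedComponentsWithStats(m)
for i in range(1,n):
    if s[i,4]>250:print(s[i],ce[i],[atz(c,*ce[i],z).round(4).tolist() for z in(.095,.1)])
for y in(.115,.12,.125): print(y,proj(c,(.528,y,.097)))
```

```text
3.4167 [0.52707724 0.12086556 0.15250343] 0.05981793254107828
[ 301  260   42   41 1328] [321.52259036 279.92846386] [[0.5292, 0.119, 0.095], [0.5292, 0.1214, 0.1]]
0.115 [319.5808011  287.80885697]
0.12 [319.38805406 279.89920985]
0.125 [319.19198126 271.85252162]
```

View pics/w2.png

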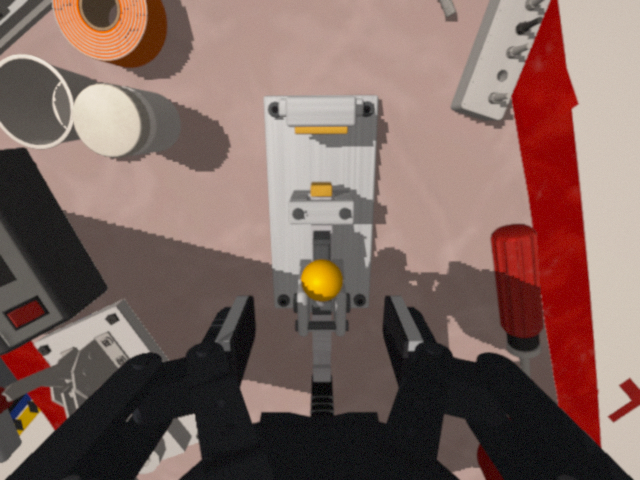

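The knob is at (322,280), midway between the fingers (mid column about 320), and the clamp base is square to the view. I'll work out the clamp origin along y from fixed edges: anvil far edge at row 98 and front guide top at rows 192 to 203.

Run:
```python
from h import *
c=load('w2.png')
im=cv2.imread('pics/w2.png',0).astype(int)
print(im[90:135,305:340].mean(1).astype(int)); print(im[180:240,295:305].mean(1).astype(int))
for n,r,z,x in[('anvfar',98,.05,.104),('anvnear',126,.05,.08),('gfar',197,.054,.038),('gnear',206,.054,.022),]:
    print(n,atz(c,321,r,z)[1]-x)
```

```text
[164 164 164 164 163 163 162 175 189 199 201 200 198 196 195 195 197 199
 198 196 193 190 187 187 186 186 188 189 188 187 188 189 189 181 160 137
 135 161 168 166 163 158 148 127 114]
[196 196 197 196 196 195 197 196 193 177 144 117 110 111 109 107 106 107
 110 120 126 144 170 182 188 188 186 176 150 119  99  89  84  86  87  86
  86  87 102 140 171 181 178 168 174 187 191 192 192 192 192 191 192 191
 192 191 191 192 191 191]
anvfar 0.1155984365588874
anvnear 0.1232699408687954
gfar 0.1211034527470341
gnear 0.13109763197114888
```

>>> send_rows(
  moves=[
    [[0, 0, 0], [0, 0.001, 0.025], 0.7],
    [[0, 0, 0], [0, 0, 0.02], 0.65],
    [[0, 0, 0], [0, 0, 0.0075], 0.6],
    [[0, 0, 0], [0, 0, 0], 0.6],
  ],
)

```text
clock: 3.8
tool_pos: [0.5287, 0.1209, 0.1006]
tool_rot: [0.715, 0.7, -0.0, -0.0]
wrist_force: [-0.5, -0.9, -0.2]
gripper_width: 0.051
finger_force: 0.0
```

>>> send_rows(
  moves=[
    [[0, 0, 0], [0, 0, 0], 0.3],
    [[0, 0, 0], [0, 0, 0], 0.1],
    [[0, 0, 0], [0, 0, 0], 0],
    [[0, 0, 0], [0, 0, 0], 0],
    [[0, 0, 0], [0, 0, 0], 0],
    [[0, 0, 0], [0, 0, 0], 0],
  ],
)

```text
clock: 4.3
tool_pos: [0.5283, 0.1213, 0.1028]
tool_rot: [0.714, 0.7, 0.0, -0.0]
wrist_force: [-4.7, 0.9, 7.5]
gripper_width: 0.021
finger_force: 58.3
```

>>> send_rows(
  moves=[
    [[0, 0, 0], [-0.0047, 0, -0.0043], 0],
    [[0, 0, 0], [-0.0051, 0, -0.0037], 0],
    [[0, 0, 0], [-0.0056, 0, -0.0032], 0],
    [[0, 0, 0], [-0.0059, 0, -0.0024], 0],
    [[0, 0, 0], [0, 0, 0], 0],
  ],
)

```text
clock: 4.72
tool_pos: [0.5278, 0.0981, 0.1142]
tool_rot: [0.715, 0.699, -0.001, -0.0]
wrist_force: [-2.8, 0.4, -5.5]
gripper_width: 0.0211
finger_force: 59.4
```

Run:
```python
from h import *
snap('wrist','w3.png')
```

```text
(no output)
```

View pics/w3.png

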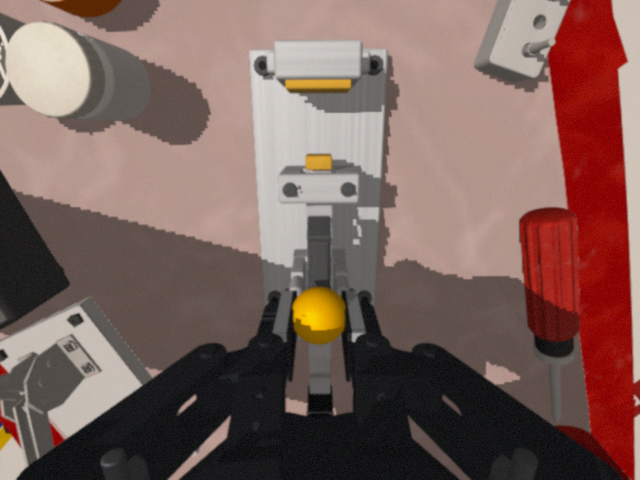

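The knob is held between the pads at (318,317) and the pawl has lifted with low forces, so I'll carry on along the arc.

>>> send_rows(
  moves=[
    [[0, 0, 0], [-0.0061, 0, -0.0017], 0],
    [[0, 0, 0], [-0.0063, 0, -0.001], 0],
    [[0, 0, 0], [-0.0063, 0, -0.0003], 0],
    [[0, 0, 0], [-0.0064, 0, 0.0005], 0],
    [[0, 0, 0], [-0.0062, 0, 0.0013], 0],
    [[0, 0, 0], [-0.0061, 0, 0.0019], 0],
    [[0, 0, 0], [-0.0057, 0, 0.0027], 0],
    [[0, 0, 0], [0, 0, 0], 0],
  ],
)

```text
clock: 5.43
tool_pos: [0.528, 0.0554, 0.1109]
tool_rot: [0.715, 0.699, 0.0, 0.0]
wrist_force: [0.3, -0.1, 0.5]
gripper_width: -0.0005
finger_force: 0.0
```

Run:
```python
from h import *
c=snap('wrist','w4.png')
im=cv2.imread('pics/w4.png');h=cv2.cvtColor(im,cv2.COLOR_BGR2HSV)
m=cv2.inRange(h,(20,150,90),(35,255,255));n,l,s,ce=cv2.connectedComponentsWithStats(m)
for i in range(1,n):
    if s[i,4]>250:print(s[i],ce[i])
```

```text
[303  72  27  14 362] [315.77071823  78.30939227]
[ 286  140   61   63 2933] [315.56767815 171.20252301]
```

View pics/w4.png

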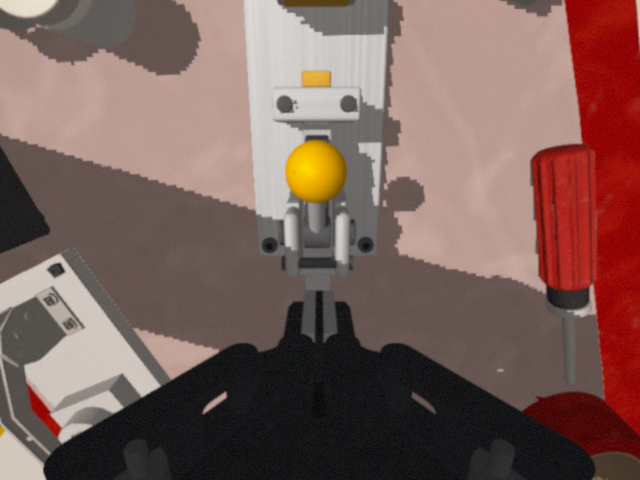

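Run:
```python
from h import *
c=load('w3.png');print('w3 gp',proj(c,(.5278,.0981,.1112)), 'tip',proj(c,(.5278,.0981,.0922)))
print([atz(c,318,317,z).round(4).tolist() for z in (.105,.11,.115,.12)])
c=load('w2.png');print('w2 d=42px, range', 24/42*c['K'][0,0], np.linalg.norm(c['T'][:3,3]-np.array([.529,.12,.097])))
c=load('w4.png');print([atz(c,315.6,171.2,z).round(4).tolist() for z in(.092,.097,.102)])
print('range w4',24/61.5*c['K'][0,0],[np.linalg.norm(c['T'][:3,3]-atz(c,315.6,171.2,z)) for z in(.092,.097,.102)])
o=get_obs();print(o['tool_pos'],c['T'][:3,3])
c=load('w3.png');print(c['T'][:3,3])
```

```text
w3 gp [316.95381056 331.82000008] tip [317.22333532 308.7403616 ]
[[0.5283, 0.1015, 0.105], [0.5284, 0.1045, 0.11], [0.5285, 0.1076, 0.115], [0.5286, 0.1107, 0.12]]
w2 d=42px, range 192.60894026339577 0.1932277917060729
[[0.5288, 0.1202, 0.092], [0.5289, 0.1209, 0.097], [0.529, 0.1215, 0.102]]
range w4 131.53781286280687 [np.float64(0.1390751688257538), np.float64(0.13403652099067914), np.float64(0.1289978731556045)]
[0.52778547 0.05592287 0.11097215] [0.53041656 0.13736786 0.23000842]
[0.53065612 0.18021967 0.23314693]
```

The knob slipped out and the pawl fell back, with its knob at (316,171), about (0.529, 0.121). It is still down as before. I'll push it over instead, with closed fingers on the anvil side of the knob.

>>> send_rows(
  moves=[
    [[0, 0, 0], [0, 0.0005, -0.025], 0],
    [[0, 0, 0], [0, 0, -0.025], 0],
    [[0, 0, 0], [0.033, 0, 0], 0],
    [[0, 0, 0], [0.033, 0, 0], 0],
    [[0, 0, 0], [0.034, 0, 0], 0],
    [[0, 0, 0], [0, 0, 0], 0],
    [[0, 0, 0], [0, 0, 0.025], 0],
    [[0, 0, 0], [0, 0, 0.0235], 0],
    [[0, 0, 0], [0, 0, 0], 0],
    [[0, 0, 0], [-0.006, 0, 0], 0],
    [[0, 0, 0], [-0.005, 0, 0], 0],
    [[0, 0, 0], [0, 0, 0], 0],
  ],
)

```text
clock: 6.48
tool_pos: [0.531, 0.1444, 0.1139]
tool_rot: [0.715, 0.699, 0.001, 0.001]
wrist_force: [0.4, -1.2, 0.6]
gripper_width: 0.0001
finger_force: 0.0
```

>>> send_rows(
  moves=[
    [[0, 0, 0], [-0.0051, -0.002, -0.0044], 0],
    [[0, 0, 0], [-0.0056, 0, -0.0037], 0],
    [[0, 0, 0], [-0.0061, 0, -0.003], 0],
    [[0, 0, 0], [-0.0064, 0, -0.0022], 0],
    [[0, 0, 0], [-0.0066, 0, -0.0014], 0],
    [[0, 0, 0], [-0.0067, 0, -0.0006], 0],
    [[0, 0, 0], [0, 0, 0], 0],
  ],
)

```text
clock: 7.07
tool_pos: [0.5272, 0.1075, 0.1278]
tool_rot: [0.715, 0.699, -0.0, 0.0]
wrist_force: [-0.1, 0.9, 1.1]
gripper_width: 0.0
finger_force: 0.2
```

Run:
```python
from h import *
c=snap('wrist','w5.png')
im=cv2.imread('pics/w5.png');h=cv2.cvtColor(im,cv2.COLOR_BGR2HSV)
m=cv2.inRange(h,(20,150,90),(35,255,255));n,l,s,ce=cv2.connectedComponentsWithStats(m)
for i in range(1,n):
    if s[i,4]>150:print(s[i],ce[i])
c=load('w5.png');print(get_obs()['tool_pos']);P=get_obs()['tool_pos'];print(proj(c,P+[0,-.023,-.014]))
```

```text
[290 102  60   9 437] [319.45537757 105.57437071]
[309 168  23  14 259] [319.53281853 174.7992278 ]
[  0 418  22  34 270] [  8.24074074 433.80740741]
[0.52711742 0.10808657 0.12765509]
[318.10634831 358.55575216]
```

View pics/w5.png

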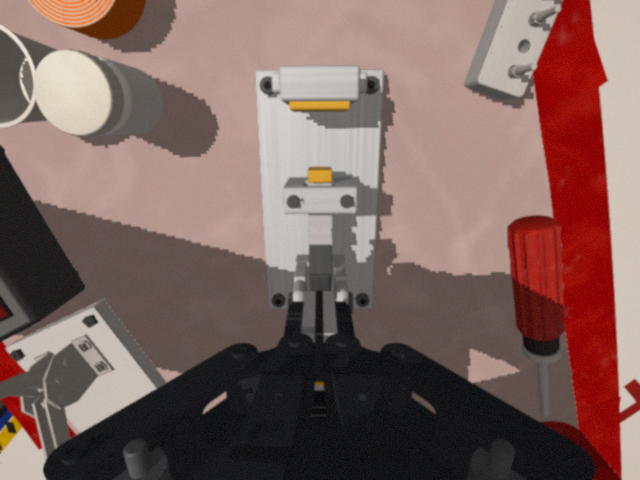

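The knob is now behind the fingers (yellow glint at (319,383)), so the push works. I'll finish it.

>>> send_rows(
  moves=[
    [[0, 0, 0], [-0.0067, 0, 0.0003], 0],
    [[0, 0, 0], [-0.0067, 0, 0.0011], 0],
    [[0, 0, 0], [-0.0064, 0, 0.002], 0],
    [[0, 0, 0], [-0.0062, 0, 0.0027], 0],
    [[0, 0, 0], [-0.006, 0, 0.003], 0],
    [[0, 0, 0], [-0.005, 0, 0.002], 0],
    [[0, 0, 0], [0, 0, 0], 0],
    [[0, 0, 0], [0, 0, -0.03], 0],
    [[0, 0, 0], [0, 0, -0.03], 0],
    [[0, 0, 0], [0.03, 0, -0.02], 0.3],
    [[0, 0, 0], [0.03, 0, -0.01], 0.6],
    [[0, 0, 0], [0, 0, 0], 0.7],
  ],
)

```text
clock: 8.12
tool_pos: [0.5293, 0.1353, 0.2096]
tool_rot: [0.713, 0.701, 0.003, 0.001]
wrist_force: [0.5, 0.3, -0.6]
gripper_width: 0.0359
finger_force: 0.0
```

Run:
```python
from h import *
c=snap('wrist','w6.png');print(get_obs()['tool_pos'])
```

```text
[0.52858019 0.13366693 0.20792562]
```

View pics/w6.png

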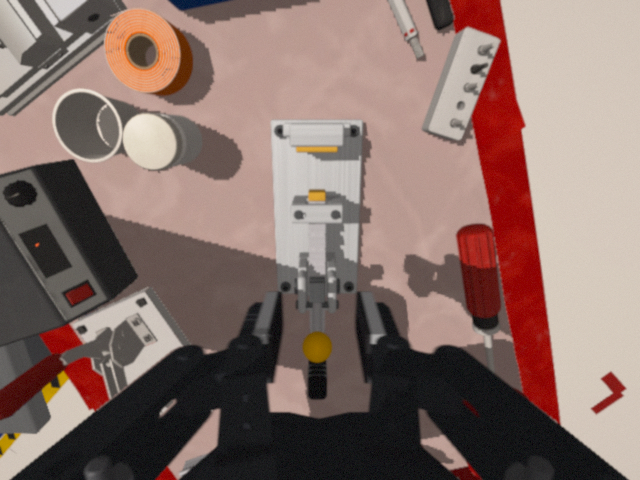

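The pawl now lies back on its rest, with the knob at (317,346) behind the cheeks and the teeth clear. Next I'll locate the grip.

Run:
```python
from h import *
c=load('w6.png');print('knob',atz(c,317,346,.1037), 'oy',atz(c,317,346,.1037)[1]+.0658)
t=load('top0.png');print('grip edges top',atz(t,247.5,240,.08),atz(t,260,240,.08))
im=cv2.imread('pics/w6.png',0).astype(int);print(im[350:410,312:322].mean(1).astype(int))
im=cv2.imread('pics/w1.png',0).astype(int);print('w1',im[300:362,315:323].mean(1).astype(int));print(im[340,295:345])
w=load('w1.png')
for y in(-.01,-.014,-.018,-.022): print(y,[proj(w,(.526,y+d,z))[1].round(1) for d,z in((.013,.035),(.013,.08),(-.013,.08))],[proj(c,(.526,y+d,z))[1].round(1) for d,z in((.013,.08),(-.013,.08))])
```

```text
knob [0.52777587 0.05354814 0.1037    ] oy 0.11934813839181155
grip edges top [ 0.52304519 -0.00301476  0.08      ] [ 0.5228661  -0.03015962  0.08      ]
[101 102 100 101 100  99  98  97  96  95  91  81  56  31  24  25  17  12
  16  25  23  14  12  18  26  28  16  11  12  12  14  13  11  13  13  12
  11  14  14  14  12  11  12  12  12  10  14  14  25  53  77  84  86  86
  87  85  86  86  86  87]
w1 [96 94 88 83 88 92 95 95 96 97 97 97 96 95 88 58 25 10 11  9 11 11 14 21
 15 17 25 17 12 18 25 19 16 12 13 10 13 14 11 12 10 11 10 11 11 11 11  9
 10 12 13 21 51 81 89 89 89 89 88 88 88 87]
[160 158 153 127  98  88  85  87  80  85  87  87  84  84  82  53  28   4
  15  15  10  19   9   8   2   5  21  13  10  17  12  34  65  82  85  87
  87  85  87  85  85  83  86  90  87  85  85  87  88  89]
-0.01 [np.float64(309.3), np.float64(331.4), np.float64(352.2)] [np.float64(377.0), np.float64(399.6)]
-0.014 [np.float64(312.3), np.float64(334.7), np.float64(355.3)] [np.float64(380.6), np.float64(402.9)]
-0.018 [np.float64(315.3), np.float64(337.9), np.float64(358.4)] [np.float64(384.1), np.float64(406.2)]
-0.022 [np.float64(318.2), np.float64(341.2), np.float64(361.5)] [np.float64(387.6), np.float64(409.5)]
```

>>> send_rows(
  moves=[
    [[0, 0, 0], [-0.0292, 0, 0], 0.7],
    [[0, 0, 0], [-0.0292, 0, 0], 0.7],
    [[0, 0, 0], [-0.0292, 0, 0], 0.7],
    [[0, 0, 0], [-0.0292, 0, 0], 0.7],
    [[0, 0, 0], [-0.0292, 0, 0], 0.7],
    [[0, 0, 0], [0, 0, 0.02], 0.7],
    [[0, 0, 0], [0, 0, 0.02], 0.7],
    [[0, 0, 0], [0, 0, 0.01], 0.7],
    [[0, 0, 0], [0, 0, 0], 0.7],
  ],
)

```text
clock: 8.92
tool_pos: [0.5222, -0.0144, 0.1534]
tool_rot: [0.715, 0.699, -0.002, -0.003]
wrist_force: [-0.1, 0.1, -0.4]
gripper_width: 0.0595
finger_force: 0.0
```

Run:
```python
from h import *
c=snap('wrist','w7.png');o=get_obs();P=o['tool_pos'];print(P,o['gripper_width'],R.from_quat(o['tool_rot']).as_matrix().round(3)[:,0])
w=load('w7.png')
im=cv2.imread('pics/w7.png',0);h=cv2.cvtColor(cv2.imread('pics/w7.png'),cv2.COLOR_BGR2HSV)
m=cv2.inRange(im,0,45)
for y in(-.008,-.012,-.016): print(y,[proj(w,(.5268,y+d,z)).round(1).tolist() for d,z in((.013,.08),(-.013,.08))])
print('gp',proj(w,P-[0,0,.003]))
for r in range(180,420,8):
    x=np.flatnonzero(m[r,260:380]); print(r,(x.min()+260,x.max()+260,len(x)) if len(x) else '',end=' ')
cv2.imwrite('pics/w7c.png',cv2.imread('pics/w7.png'))
```

```text
[ 0.52318314 -0.01416912  0.15498164] 0.059900262281552714 [0.021 1.    0.   ]
-0.008 [[325.3, 236.3], [325.9, 275.9]]
-0.012 [[325.4, 242.6], [326.0, 281.7]]
-0.016 [[325.5, 248.8], [326.1, 287.4]]
gp [319.39967935 333.35028523]
180  188  196  204  212  220  228 (np.int64(314), np.int64(336), 23) 236 (np.int64(314), np.int64(336), 23) 244 (np.int64(313), np.int64(338), 26) 252 (np.int64(312), np.int64(339), 28) 260 (np.int64(312), np.int64(339), 28) 268 (np.int64(312), np.int64(339), 28) 276 (np.int64(313), np.int64(338), 26) 284  292  300  308  316  324  332  340  348  356  364  372  380  388  396  404  412 (np.int64(263), np.int64(363), 4)
```

>>> send_rows(
  moves=[
    [[0, 0, 0], [0.002, 0.0036, 0.025], 0.7],
    [[0, 0, 0], [0, 0, 0.025], 0.65],
    [[0, 0, 0], [0, 0, 0.02], 0.6],
    [[0, 0, 0], [0, 0, 0.014], 0.55],
    [[0, 0, 0], [0, 0, 0], 0.5],
    [[0, 0, 0], [0, 0, 0], 0.5],
  ],
)

```text
clock: 9.47
tool_pos: [0.5284, -0.0117, 0.073]
tool_rot: [0.714, 0.7, -0.0, -0.0]
wrist_force: [0.0, -0.4, 0.5]
gripper_width: 0.0425
finger_force: 0.0
```

Run:
```python
from h import *
o=get_obs();P=o['tool_pos'];print(P,o['gripper_width'],o['wrist_force'])
c=snap('wrist','w8.png');w=load('w8.png')
im=cv2.imread('pics/w8.png',0);m=cv2.inRange(im,0,45)
print('gp',proj(w,P-[0,0,.003]),'triptop',proj(w,[P[0],P[1]-.013,.08]))
for r in range(180,420,8):
    x=np.flatnonzero(m[r,230:410]); print(r,(x.min()+230,x.max()+230,len(x)) if len(x) else '',end=' ')
```

```text
[ 0.52837658 -0.01172237  0.07297246] 0.04245956238288045 [ 0.03140374 -0.43625275  0.49174092]
gp [317.10880472 331.71232215] triptop [317.67506706 373.18569285]
180  188  196  204  212  220  228  236  244  252  260  268  276  284 (np.int64(297), np.int64(331), 35) 292 (np.int64(296), np.int64(332), 37) 300 (np.int64(267), np.int64(371), 50) 308 (np.int64(241), np.int64(397), 77) 316 (np.int64(238), np.int64(401), 84) 324 (np.int64(234), np.int64(404), 95) 332 (np.int64(230), np.int64(408), 99) 340 (np.int64(230), np.int64(409), 109) 348 (np.int64(230), np.int64(409), 122) 356 (np.int64(230), np.int64(409), 118) 364 (np.int64(230), np.int64(409), 110) 372 (np.int64(230), np.int64(409), 70) 380 (np.int64(230), np.int64(409), 64) 388 (np.int64(230), np.int64(409), 58) 396 (np.int64(230), np.int64(409), 60) 404 (np.int64(230), np.int64(409), 63) 412 (np.int64(230), np.int64(409), 67)
```

View pics/w8.png

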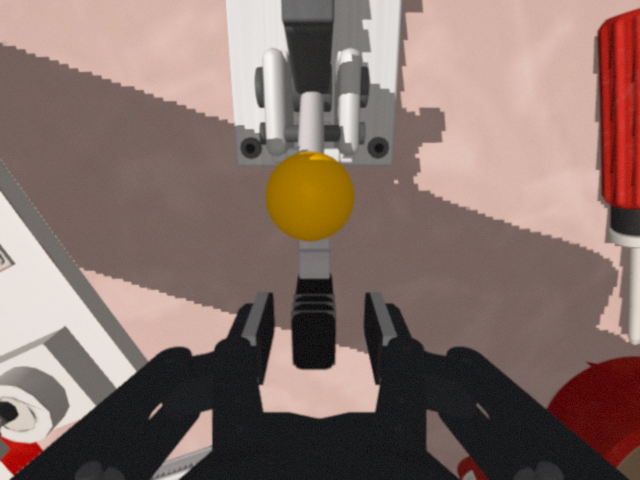

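The thrown-back knob is at (310,196), and the grip at column 314 sits between fingers centred on about 319. I'll shift 2 mm and close.

>>> send_rows(
  moves=[
    [[0, 0, 0], [0.001, -0.0018, 0.002], 0.5],
    [[0, 0, 0], [0, 0, 0.001], 0.4],
    [[0, 0, 0], [0, 0, 0], 0.2],
    [[0, 0, 0], [0, 0, 0], 0],
    [[0, 0, 0], [0, 0, 0], 0],
    [[0, 0, 0], [0, 0, 0], 0],
    [[0, 0, 0], [0, 0, 0], 0],
  ],
)

```text
clock: 10.1
tool_pos: [0.527, -0.011, 0.0703]
tool_rot: [0.714, 0.7, 0.0, 0.0]
wrist_force: [-0.3, -0.5, 5.5]
gripper_width: 0.017
finger_force: 62.6
```

>>> send_rows(
  moves=[
    [[0, 0, 0], [-0.003, 0, 0], 0],
    [[0, 0, 0], [-0.006, 0, 0], 0],
    [[0, 0, 0], [-0.006, 0, 0], 0],
    [[0, 0, 0], [0, 0, 0], 0],
  ],
)

```text
clock: 10.43
tool_pos: [0.5265, -0.0268, 0.0698]
tool_rot: [0.715, 0.7, 0.0, 0.0]
wrist_force: [-0.9, 1.0, 5.8]
gripper_width: 0.0168
finger_force: 62.7
```

>>> send_rows(
  moves=[
    [[0, 0, 0], [-0.01, 0, -0.0004], 0],
    [[0, 0, 0], [-0.012, 0, 0], 0],
    [[0, 0, 0], [-0.012, 0, 0], 0],
    [[0, 0, 0], [-0.012, 0, 0], 0],
    [[0, 0, 0], [0, 0, 0], 0],
  ],
)

```text
clock: 10.85
tool_pos: [0.5253, -0.0751, 0.0699]
tool_rot: [0.715, 0.699, -0.001, 0.001]
wrist_force: [-0.9, -1.8, 2.8]
gripper_width: 0.0173
finger_force: 62.4
```

>>> send_rows(
  moves=[
    [[0, 0, 0], [-0.012, 0, 0], 0],
    [[0, 0, 0], [-0.012, 0, 0], 0],
    [[0, 0, 0], [-0.012, 0, 0], 0],
    [[0, 0, 0], [-0.012, 0, 0], 0],
    [[0, 0, 0], [-0.012, 0, 0], 0],
    [[0, 0, 0], [-0.014, 0, 0], 0],
    [[0, 0, 0], [0, 0, 0], 0],
  ],
)

```text
clock: 11.43
tool_pos: [0.5242, -0.1492, 0.07]
tool_rot: [0.715, 0.699, -0.001, 0.001]
wrist_force: [0.1, -0.5, -1.6]
gripper_width: 0.0169
finger_force: 61.7
```

Run:
```python
from h import *
o=get_obs();P=o['tool_pos'];print(P,o['gripper_width'],o['wrist_force'],o['joints'].round(2))
t=snap('top','top2.png');im=cv2.imread('pics/top2.png')
# tray: bright corners refined from top0
g=cv2.imread('pics/top0.png');c=load('top0.png')
hsv=cv2.cvtColor(g,cv2.COLOR_BGR2HSV)
m=np.zeros(g.shape[:2],np.uint8);m[228:325,312:445]=cv2.inRange(hsv,(0,0,0),(180,28,255))[228:325,312:445]
m=cv2.morphologyEx(m,cv2.MORPH_CLOSE,np.ones((5,5)));m=cv2.morphologyEx(m,cv2.MORPH_OPEN,np.ones((5,5)))
k=max(cv2.findContours(m,0,2)[0],key=cv2.contourArea);r=cv2.minAreaRect(k);b=cv2.boxPoints(r);print(r)
W=np.array([atz(c,*p,.015) for p in b]);print(W.round(4),W.mean(0),[np.linalg.norm(W[i]-W[(i+1)%4]).round(4) for i in range(4)])
w=load('top2.png');oy=.1175
# bar nose row: sample columns along expected bar line
for y in(.03,.05,.06): print(y,proj(w,(.526,y,.042)))
# clamp exit & nose from wrist
snap('wrist','w9.png');w=load('w9.png');im=cv2.imread('pics/w9.png');h=cv2.cvtColor(im,cv2.COLOR_BGR2HSV)
mm=cv2.inRange(h,(15,100,80),(35,255,255));n,l,s,ce=cv2.connectedComponentsWithStats(mm)
for i in range(1,n):
    if s[i,4]>30:print(s[i],ce[i].round(1))
print('nose pred',proj(w,(P[0],P[1]+.178,.034)),'exit',proj(w,(.527,.0555,.026)),'knobpred',proj(w,(.528,.0535,.1037)))
```

```text
[ 0.52416004 -0.14920784  0.07002822] 0.016916858534372883 [ 0.09457713 -0.47838263 -1.55854428] [-0.42  0.38 -0.33  0.86 -0.    1.17]
((377.41778564453125, 276.7191467285156), (50.814998626708984, 107.75428771972656), 65.55604553222656)
[[ 0.4448 -0.1545  0.015 ]
 [ 0.5452 -0.3806  0.015 ]
 [ 0.4386 -0.4269  0.015 ]
 [ 0.3399 -0.2014  0.015 ]] [ 0.44212563 -0.29082598  0.015     ] [np.float64(0.2474), np.float64(0.1162), np.float64(0.2461), np.float64(0.115)]
0.03 [235.15126912 239.99656033]
0.05 [226.25174096 240.05456706]
0.06 [221.80585083 240.0834458 ]
nose pred [ 306.07033737 -143.56842139] exit [ 312.27126565 -213.81323039] knobpred [ 311.96775158 -476.39841181]
```

>>> send_rows(
  moves=[
    [[0, 0, 0], [-0.02, 0, 0], 0],
    [[0, 0, 0], [0, 0, -0.02], 0],
    [[0, 0, 0], [0, 0, -0.03], 0],
    [[0, 0, 0], [0, 0, -0.01], 0],
    [[0, 0, -5], [0, 0, 0], 0],
    [[0, 0, -5], [0, 0, 0], 0],
    [[0, 0, -5], [0, 0, 0], 0],
    [[0, 0, -5], [0, 0, 0], 0],
    [[0, 0, -5.3], [0, 0, 0], 0],
    [[0, 0, 0], [0, 0, 0], 0],
    [[0, 0, 0], [0, 0, 0], 0],
  ],
)

```text
clock: 12.45
tool_pos: [0.5234, -0.1654, 0.1298]
tool_rot: [0.544, 0.839, -0.0, -0.0]
wrist_force: [0.1, 1.1, -0.6]
gripper_width: 0.0171
finger_force: 61.7
```

Run:
```python
from h import *
o=get_obs();P=o['tool_pos'];M=R.from_quat(o['tool_rot']).as_matrix();print(P,M.round(3),o['gripper_width'])
print(M.T@(np.array([.4765,-.3684,P[2]])-P))
# tray moved? view shapes in top view
```

```text
[ 0.52338961 -0.1654142   0.12978956] [[-0.407  0.913 -0.   ]
 [ 0.913  0.407  0.   ]
 [ 0.    -0.    -1.   ]] 0.017134944386326453
[-1.66304710e-01 -1.25477535e-01 -7.72020050e-06]
```

>>> send_rows(
  moves=[
    [[0, 0, 0], [-0.0208, -0.0157, 0], 0],
    [[0, 0, 0], [-0.0208, -0.0157, 0], 0],
    [[0, 0, 0], [-0.0208, -0.0157, 0], 0],
    [[0, 0, 0], [-0.0208, -0.0157, 0], 0],
    [[0, 0, 0], [-0.0208, -0.0157, 0], 0],
    [[0, 0, 0], [-0.0208, -0.0157, 0], 0],
    [[0, 0, 0], [-0.0208, -0.0157, 0], 0],
    [[0, 0, 0], [-0.0208, -0.0157, 0], 0],
    [[0, 0, 0], [0, 0, 0], 0],
    [[0, 0, 0], [0, 0, 0], 0],
  ],
)

```text
clock: 13.28
tool_pos: [0.4765, -0.3703, 0.1297]
tool_rot: [0.545, 0.838, 0.0, 0.0]
wrist_force: [-0.7, -0.2, -2.1]
gripper_width: 0.0172
finger_force: 61.7
```

Run:
```python
from h import *
o=get_obs();P=o['tool_pos'];M=R.from_quat(o['tool_rot']).as_matrix();print(P,o['gripper_width'])
snap('wrist','w10.png');c=load('w10.png');g=cv2.imread('pics/w10.png');h=cv2.cvtColor(g,cv2.COLOR_BGR2HSV)
# predicted tray corners (wall top) for the estimated pose and the nose
d=np.array([-.407,.913]);n=np.array([.913,.407]);C=np.array([.443,-.293])
for a,b in((.12,.055),(.12,-.055),(-.12,.055),(-.12,-.055)): print(a,b,proj(c,[*(C+a*d+b*n),.018]).round(0))
for z in(.095,.09,.1):print('nose',proj(c,[*(P[:2]+.178*d),z]).round(0))
mm=cv2.inRange(h,(15,100,60),(35,255,255));k,l,s,ce=cv2.connectedComponentsWithStats(mm)
for i in range(1,k):
    if s[i,4]>30:print(s[i],ce[i].round(1))
# saturation profile across the tray at two rows (red/pink bench is saturated, tray is grey)
for r in(60,150,230): print(r,''.join('%d'%min(9,v//10) for v in h[r,::5,1]))
```

```text
[ 0.47647587 -0.37026855  0.12969701] 0.017233619502144113
0.12 0.055 [ 417. -102.]
0.12 -0.055 [ 219. -101.]
-0.12 0.055 [391. 289.]
-0.12 -0.055 [247. 290.]
nose [ 316. -151.]
nose [ 316. -141.]
nose [ 315. -162.]
[   0   56   75   56 1459] [36.4 82.6]
60 17299999999499332323323299999999999999555655551010111001013100011110000111101111110455555555555555655565556555555656555555555555
150 23222232232222222222222229999999999999555555555211101311113001101111112111024011115555555555555555655555555555555565555655555655
230 22223232232322232232222222399999999999555555555530111211111410011011041111431111255555455554555599999999999999222322223339949996
```

>>> send_rows(
  moves=[
    [[0, 0, 0], [0, 0.003, 0.02], 0],
    [[0, 0, 0], [0, 0, 0.02], 0],
    [[0, 0, 0], [0, 0, 0.02], 0],
    [[0, 0, 0], [0, 0, 0.01], 0],
    [[0, 0, 0], [0, 0, 0.007], 0],
    [[0, 0, 0], [0, 0, 0.003], 0],
    [[0, 0, 0], [0, 0, 0], 0],
    [[0, 0, 0], [0, 0, 0], 0],
  ],
)

```text
clock: 14.0
tool_pos: [0.4802, -0.3681, 0.051]
tool_rot: [0.544, 0.839, -0.0, 0.001]
wrist_force: [-0.0, -0.1, -1.9]
gripper_width: 0.0172
finger_force: 61.7
```

Run:
```python
from h import *
o=get_obs();print(o['tool_pos'],o['wrist_force'],o['wrist_torque'])
snap('side','s2.png');snap('top','top3.png')
```

```text
[ 0.48019107 -0.36810176  0.05097385] [-0.03222984 -0.0908238  -1.86352625] [-0.09681965 -0.08094983 -0.03665296]
```

Still hanging, about 4 mm up, so I'll lower until contact.

>>> send_rows(
  moves=[
    [[0, 0, 0], [0, 0, 0.0015], 0],
    [[0, 0, 0], [0, 0, 0.001], 0],
    [[0, 0, 0], [0, 0, 0.001], 0],
    [[0, 0, 0], [0, 0, 0], 0],
  ],
)

```text
clock: 14.43
tool_pos: [0.4799, -0.3683, 0.0479]
tool_rot: [0.544, 0.839, -0.0, 0.001]
wrist_force: [-1.7, 1.5, 5.6]
gripper_width: 0.0172
finger_force: 62.8
```

>>> send_rows(
  moves=[
    [[0, 0, 0], [0, 0, 0], 0.3],
    [[0, 0, 0], [0, 0, 0], 0.45],
    [[0, 0, 0], [0, 0, 0], 0.5],
    [[0, 0, 0], [0, 0, 0], 0.5],
    [[0, 0, 0], [0, 0, -0.01], 0.5],
    [[0, 0, 0], [0, 0, -0.03], 0.5],
    [[0, 0, 0], [0, 0, -0.035], 0.5],
    [[0, 0, 0], [0, 0, -0.035], 0.5],
    [[0, 0, 0], [0, 0, -0.035], 0.5],
    [[0, 0, 0], [0, 0, -0.035], 0.5],
    [[0, 0, 0], [0, 0, 0], 0.5],
    [[0, 0, 0], [0, 0, 0], 0.5],
  ],
)

```text
clock: 15.43
tool_pos: [0.4808, -0.369, 0.2302]
tool_rot: [0.544, 0.839, -0.001, 0.003]
wrist_force: [-1.1, -0.4, -0.9]
gripper_width: 0.0428
finger_force: 0.0
```

Run:
```python
from h import *
o=get_obs();print(o['clock'],o['tool_pos'],o['wrist_force'],o['gripper_width'])
snap('wrist','w11.png');c=load('w11.png');g=cv2.imread('pics/w11.png');h=cv2.cvtColor(g,cv2.COLOR_BGR2HSV)
d=np.array([-.407,.913]);n=np.array([.913,.407]);C=np.array([.443,-.293])
P=np.array([.480,-.3683])
for a,b in((.12,.055),(.12,-.055),(-.12,.055),(-.12,-.055)): print('tray',proj(c,[*(C+a*d+b*n),.018]).round(0))
print('nose',proj(c,[*(P+.178*d),.011]).round(0),'gripback',proj(c,[*(P-.013*d),.057]).round(0),'gripfront',proj(c,[*(P+.013*d),.057]).round(0))
mm=cv2.inRange(h,(15,90,50),(35,255,255));k,l,s,ce=cv2.connectedComponentsWithStats(mm)
for i in range(1,k):
    if s[i,4]>30:print('brass',s[i],ce[i].round(1))
for r in range(10,440,25): print(r,''.join('%d'%min(9,v//10) for v in h[r,200:460:5,1]),''.join('%d'%(v//26) for v in h[r,200:460:5,2]))
# side/knob check in the top picture
snap('top','top4.png');t=load('top4.png');g=cv2.imread('pics/top4.png');h=cv2.cvtColor(g,cv2.COLOR_BGR2HSV)
mm=cv2.inRange(h,(18,150,80),(35,255,255));k,l,s,ce=cv2.connectedComponentsWithStats(mm)
for i in range(1,k):
    if s[i,4]>15:print('yellow',s[i],ce[i].round(1),atz(t,*ce[i],.1037).round(3))
a=cv2.imread('pics/top0.png');D=cv2.absdiff(a,g).max(2)
for nm,(u,v) in dict(bottle=(333,186),wash=(487,282)).items(): print(nm,D[v-12:v+12,u-12:u+12].mean())
```

```text
15.4333 [ 0.48076267 -0.36900563  0.23021889] [-1.0699902  -0.36231727 -0.87337755] 0.0428400160575078
tray [380. -29.]
tray [247. -29.]
tray [367. 244.]
tray [262. 243.]
nose [317.   9.] gripback [317. 234.] gripfront [317. 206.]
brass [308  10  17  12 185] [316.2  15. ]
brass [   0   59   96   64 1636] [48.1 88.9]
brass [352 314  13   4  36] [358.6 315.2]
brass [148 403  15  17  99] [155.  410.5]
brass [175 414  27  34 219] [187.7 434.1]
10 9999955555112111011101999411110101010655554555555555 5666666666734777778777888777777777747366666677777664
35 9999955555200101111111111100110101111656555555555555 5566666666643777777777777647777777756366667777666666
60 9999955555400001001100011011001010012555555555655555 5665576666754477777777667447777777764566666666666666
85 9999955555501100011111111111000111004555555555555555 5665566666663377777777777637777777673766667666666666
110 9999955555510110000010111110111101115555555555555555 5555666666673377777777766447777777463666666666766666
135 9999965555511110011101011101110011016555555555655555 5555666667773377777777777667777777554766666676666666

[... 851 characters left out ...]
5457646762101444002333333345
360 5442243534334765655655323222323232242425254326573463 1011111011110033333333774656666666301111111000000011
385 2433323014349766655555555555555555556233426921228523 1111111111115666766666366666666777661111110000000111
410 3125641725363238999999999999999999994507453727954185 1231111101111776655655555555555565311111110001211000
435 2224464332534228643533945412034236224143354395499996 7771111111111100000000001111111111111111100101433330
yellow [158 232   3  15  30] [159.4 239.4] [0.524 0.182 0.104]
yellow [215 233  11  11  91] [219.6 238.1] [0.526 0.053 0.104]
yellow [390 459  30  21 319] [402.7 470.5] [ 0.036 -0.33   0.104]
bottle 46.65972222222222
wash 58.765625
```

Run:
```python
from h import *
snap('side','s3.png')
def blob(f,box,lo,hi):
    x0,y0,x1,y1=box;h=cv2.cvtColor(cv2.imread('pics/'+f),cv2.COLOR_BGR2HSV)[y0:y1,x0:x1];m=cv2.inRange(h,lo,hi)
    y,x=np.nonzero(m);return (x.mean()+x0).round(1),(y.mean()+y0).round(1),len(x)
for f in('side0.png','s2.png','s3.png'):
    print(f,'blue cap',blob(f,(345,225,365,250),(100,80,30),(130,255,255)),'yellow spout',blob(f,(270,235,310,275),(18,120,80),(35,255,255)),'white body',blob(f,(270,270,310,335),(0,0,150),(180,60,255)))
for f in('top0.png','top4.png'): print(f,blob(f,(320,172,346,200),(100,80,30),(130,255,255)),blob(f,(465,262,545,300),(18,120,60),(35,255,255)))
```

```text
side0.png blue cap (np.float64(355.3), np.float64(240.9), 30) yellow spout (np.float64(288.2), np.float64(260.7), 297) white body (np.float64(288.2), np.float64(302.5), 1816)
s2.png blue cap (np.float64(355.4), np.float64(240.9), 32) yellow spout (np.float64(287.4), np.float64(260.8), 332) white body (np.float64(288.5), np.float64(301.7), 1920)
s3.png blue cap (np.float64(355.4), np.float64(240.9), 32) yellow spout (np.float64(287.4), np.float64(260.8), 326) white body (np.float64(289.0), np.float64(300.9), 1974)
top0.png (np.float64(331.7), np.float64(182.8), 19) (np.float64(498.1), np.float64(280.9), 335)
top4.png (np.float64(331.5), np.float64(183.5), 20) (np.float64(nan), np.float64(nan), 0)<stdin>:5: RuntimeWarning: Mean of empty slice.
  ret = ret.dtype.type(ret / rcount)
```

The bottles are where they were (the top view of the wash bottle was only covered by the arm). The bar is in the tray and the pawl is on its rest, so I'm handing in.

```bash
python3 -c "
from workcell import *
print(hand_in())"
```

```text
the job is handed in; nothing more can be done
None
```

I threw the pawl back onto its rest, drew the toothed bar out by its grip and laid it in the wash tray, left both bottles where they were, and handed the job in at about 15.5 s. My first pinch on the knob slipped and dropped the pawl back, so I pushed it over with closed fingers instead. No verdict came back.

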